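Lower the rim-height gauge onto a cup

ROBOT

A 6-joint arm with a two-finger parallel gripper is mounted at the origin on the work surface. World frame = base frame: x ahead of the robot, y to its left, z up, the work surface at z = 0. Lengths are in mm, angles in rad, forces in N, time in s.
With the tool pointing down it reaches from about 350 to 875 mm from the base axis. Payload 4.2 kg.
Tool frame: the origin (TCP) lies at the very end of the fingers, on their centre line; the grasp point (between the pads) lies 19 mm behind it; z points along the fingers, y is the line along which they close (so a half turn about z gives the same grasp; the last joint's range is limited). The gripper opens to 85 mm and grips with 20 to 120 N. Pads are 22 mm wide; open, the fingers measure 114 mm over their backs; the gripper's body (76 mm by 85 mm) begins 54 mm behind the grasp point. The pads swing forward as they close: fully open they stand 13 mm farther back than shut.
Start: joints at [-0.89, 0.385, 0.008, 0, -1.194, -0.259], TCP at [255.89, -570.193, 231.312] pointing down, gripper open.
Joint ranges: [-3.14, 3.14], [-1.21, 2.06], [-1.07, 1.41], [-3.16, 2.05], [-2.99, -0.16], [-3.1, 3.1]. Speed limits (rad/s): [2.79, 2.79, 3.14, 3.14, 3.14, 3.14].

INTERFACE

Orientations are given as a unit quaternion [x, y, z, w].
In Python, from bench import arm gives the robot as it stands. The module is installed in compiled form; this text tells all that it offers.
- The arm moves only by the tool drive_tool, never from a script. Its argument "targets" is a list of rows, each a list of 5 numbers: the closure, from -1 (fully open) to 1 (shut), then the shift along the tool's x, y, z in mm, then the turn about the tool's z in degrees. In form: [[grip, tx, ty, tz, roll], ...]. A call has 1 to 12 rows; each row is the pose to reach, as a shift and turn from the pose commanded when the call began, along the tool's axes at that moment; what a row does not reach only later rows make up. A row lasts 1/10 s, in which the tool goes at most 50 mm and 8.59 degrees, less where a joint would pass 70% of its speed; a pose out of reach is approached as far as the arm can. A call with a gripper value outside its range is refused whole. The fingers move at their own pace and stop on an object; the grip force is fixed at half the most. Time passes only in rows, so rows that repeat a pose let the fingers close. It gives the time, the measured TCP pose, the force, the opening and the grip force at its end, in the units of the state.
- arm.read_state(): the state, without advancing time (a new reading comes with each control period).
- arm.get_image(name): name is "scene" or "side" or "wrist"; returns the picture (480x640x3 uint8, blue, green, red); there is no depth.
- arm.camera_params(name): a dict with "fov_y" (degrees; the focal length in pixels is half the picture's height over the tangent of half this angle, whatever the lens; pixels are square), "cx", "cy" (the principal point, pixels), "rvec" (rotation vector, rad) and "tvec" (3), from world to camera coordinates, as OpenCV has them; the wrist camera has in their place "tool_from_camera" (4x4, takes a point from camera to tool coordinates, whose origin is the TCP and whose axes are the flange's). Camera axes: x right, y down, z forward; pixel columns grow to the right and rows downward; lengths in mm; the calibration is good to about 2 mm. A picture is of the moment at which its call begins: read the wrist's pose just before it. camera_params takes no time and is no camera call.
- arm.job_done(): hands the job in; it is judged then, once.
The state is a dict: "clock": time; "joints": joint angles; "joint_vel": joint speeds; "joint_efforts": joint torques, N m; "position": TCP position; "ee_rot": TCP orientation; "contact_force": force on the tool from outside, world axes, zero at the start; "wrist_torque": the same for the moment, N m; "gripper_width": finger opening in mm; "grasp_force": force on a finger pad.
Only numpy, scipy, OpenCV 4.12 (cv2) and the standard library are available. Lean on these libraries where they do the work, as an engineer would, in place of code of your own. Each camera call takes 0.05 s, during which the arm holds its last target. There are 200 camera calls.

TASK

Two identical height gauges stand on the pottery bench with their side levers raised; only one of them has a clay cup standing on it. Push that gauge's lever all the way down to its stop, so that its disc comes down to the cup's rim. Leave the cup where it stands and the other gauge as it is.

Things in the scene. Friction and masses are not known exactly. Their poses are not given: they have to be found in the camera images.
- gauge_bar (a point): Middle of the black level crossbar (36 mm long, 14 mm thick) at the end of the lever (10 mm steel rod) of the gauge that has the cup. The pivot is at the front of the head, 190 mm above the bench; the lever sticks out sideways. This point lies 85 mm from the pivot axis and turns with the lever: its y points along the lever away from the pivot, its x is level, along crossbar and pivot axis.
- gauge_lever (a joint): Angle of that lever, rad: 0 raised (0.70 rad above level, bar 245 mm above the bench), grows as the bar is pushed down, stop at 1.1 (0.40 rad below level, bar at 157 mm). Starts at 0 to 0.25. Turns stiffly (2 to 4 N at the bar), stays where left. It drives a spindle whose 44 mm disc goes down 30 mm, at the stop 1.5 mm above the cup's rim.
- idle_bar (a point): The same point on the other gauge, which has no cup; to be left alone, its lever also starts raised. Each gauge: grey 200 x 140 x 15 mm base with a round white bat (116 mm across, top 30 mm above the bench) before a steel column that carries a grey head 135 x 40 mm, from 165 to 215 mm above the bench.
- cup: Brown clay cup, 82 mm across and 85 mm tall, loose, open at the top, standing upright on the bat under the gauge's head; rim 115 mm above the bench. Origin at the centre of its underside, z up. Like cups stand elsewhere on the bench, on no gauge.
There are look-alikes about, which are no part of the job. Leave any purple look-alike of the part that bears gauge_bar alone.

How it is judged (in metres and radians):
At the end, for the whole second after the job is handed in: The lever of the gauge with the cup is down, within 0.15 rad of its stop, and at rest; the cup stands upright within 15 mm of where it stood; the other gauge's bar is within 20 mm of where it was (value of joint gauge_lever above 0.95 rad and velocity of joint gauge_lever between -0.1 and 0.1 rad/s and distance of cup from where it was at the start of the episode below 0.015 m and angle between cup's own z axis and vertical below 0.17 rad and distance of idle_bar from where it was at the start of the episode below 0.02 m); the robot touches nothing.
It fails at once if the other gauge's lever is moved by more than 20 mm (distance of idle_bar from where it was at the start of the episode above 0.02 m).
It fails at once if the cup is shifted by more than 15 mm (distance of cup from where it was at the start of the episode above 0.015 m).
It also fails if it takes over 29 s, if anything falls off the work surface, if the arm or the gripper's body presses on something with over 40 N, if the wrist force passes 120 N, or if a joint passes its speed limit or range.

## Working session

There is one attempt and no reset: what is moved stays moved. The work goes in short steps, Python scripts to look and compute and a tool call to move; the robot and the scene stay as the last step left them, time stands still between calls to the robot, and variables do not carry over. Pictures are saved under pics/ and viewed, at most 10 in all, crops included, and the job is handed in when it is done.

Besides the shell and the picture viewer there is one more tool, called after "Call:" as name(argument=value, ...) on one line, values as JSON. drive_tool: Moves the arm, as the interface text tells. Its arguments: {"type":"object","properties":{"targets":{"type":"array","items":{"type":"array","items":{"type":"number"}}}},"required":["targets"]}

```bash
mkdir -p pics
python3 - <<'E'
from bench import arm
import cv2,numpy as np
for n in ("scene","side"):
    im=arm.get_image(n); cv2.imwrite(f"pics/{n}0.png",im)
    p=arm.camera_params(n); print(n,p, -cv2.Rodrigues(np.array(p['rvec'],float))[0].T@np.array(p['tvec'],float).ravel())
print(arm.camera_params("wrist")); print(arm.read_state())
E
```

```text
scene {'fov_y': 50.69441546460191, 'cx': 327.8628830266757, 'cy': 239.85815216339114, 'rvec': array([ 1.7182501 ,  1.57722749, -0.81717676]), 'tvec': array([ -62.84781926, -119.08171537, 1496.30268574])} [1281.42767363  -27.13795827  783.74656564]
side {'fov_y': 50.29473294106201, 'cx': 317.12664824338424, 'cy': 238.00726298804796, 'rvec': array([ 0.35924854, -2.82264865,  1.05483146]), 'tvec': array([ 451.8959131 ,  159.40814849, 1138.2460819 ])} [259.35427036 718.99343872 970.05608837]
{'fov_y': 71.15182446798259, 'cx': 312.51149087095854, 'cy': 237.23324372520284, 'tool_from_camera': array([[ 5.15626219e-04, -9.52159481e-01, -3.05601140e-01,
         7.84796222e+01],
       [ 9.99999854e-01,  5.41055751e-04,  1.48815090e-06,
         6.41361706e-01],
       [ 1.63930298e-04, -3.05601096e-01,  9.52159621e-01,
        -1.42455305e+02],
       [ 0.00000000e+00,  0.00000000e+00,  0.00000000e+00,
         1.00000000e+00]])}
{'clock': 0.1, 'joints': array([-8.90374621e-01,  3.85480840e-01,  6.79073965e-03, -4.10837302e-04,
       -1.19399099e+00, -2.58614389e-01]), 'joint_vel': array([ 1.36700659e-03, -5.21857190e-04,  3.51631057e-03,  2.61341160e-03,
        7.48042501e-05, -1.30722906e-04]), 'joint_efforts': array([-1.13553953e-03, -3.93320096e+01,  1.88928866e+01,  4.19798523e+00,
       -2.57918909e-03, -7.34058744e-06]), 'position': array([ 255.69700605, -569.74974367,  230.34489449]), 'ee_rot': array([-2.09269438e-01,  9.77857545e-01,  9.26794092e-04, -2.56112755e-04]), 'contact_force': array([ 0.76790946, -0.00332757,  0.11261124]), 'wrist_torque': array([-0.06543692, -0.0005804 ,  0.03027684]), 'grasp_force': 0.0, 'gripper_width': 85.37717106447815}
```

View pics/scene0.png

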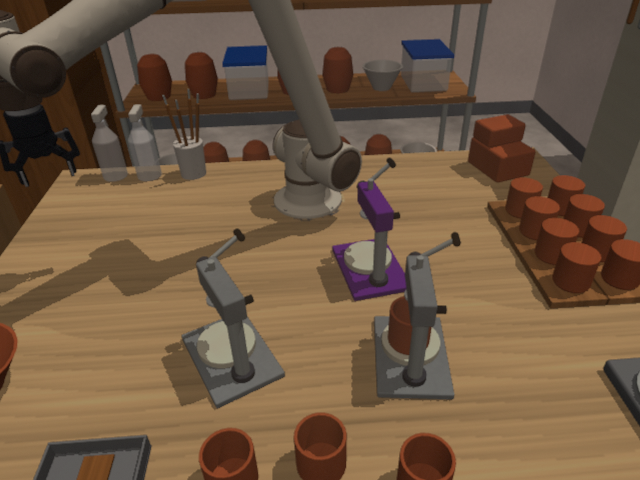

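View pics/side0.png

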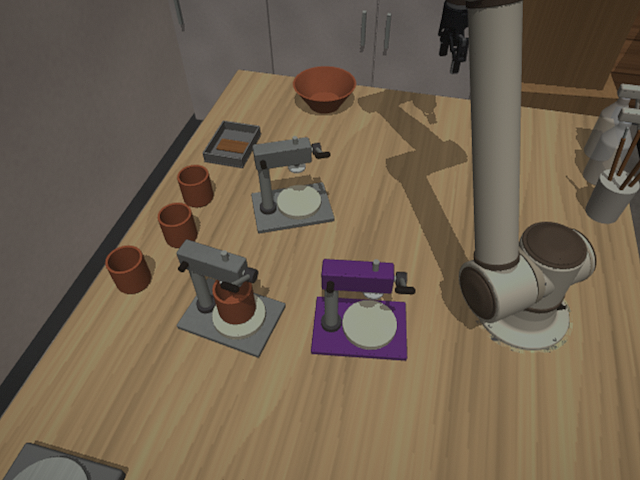

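Scene: the grey gauge at (412,320) has a cup on its bat (411,325) and its bar is near (456,239). The other grey gauge at (225,330) has an empty bat, with its bar at (239,235). The purple one at (370,240) is a look-alike. The gauge with the cup is the target, so I'll confirm it in an enlarged crop from both views.

Run:
```python
import cv2,numpy as np
a=cv2.imread("pics/scene0.png")[215:365,370:470]; b=cv2.imread("pics/side0.png")[225:345,170:290]
a=cv2.resize(a,(400,600),interpolation=cv2.INTER_CUBIC); b=cv2.resize(b,(400,400),interpolation=cv2.INTER_CUBIC)
b=cv2.copyMakeBorder(b,0,200,0,0,cv2.BORDER_CONSTANT)
c=np.hstack([a,b]); c=np.clip(c*1.6,0,255).astype(np.uint8)
cv2.imwrite("pics/crop1.png",c)
```

```text
(no output)
```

View pics/crop1.png

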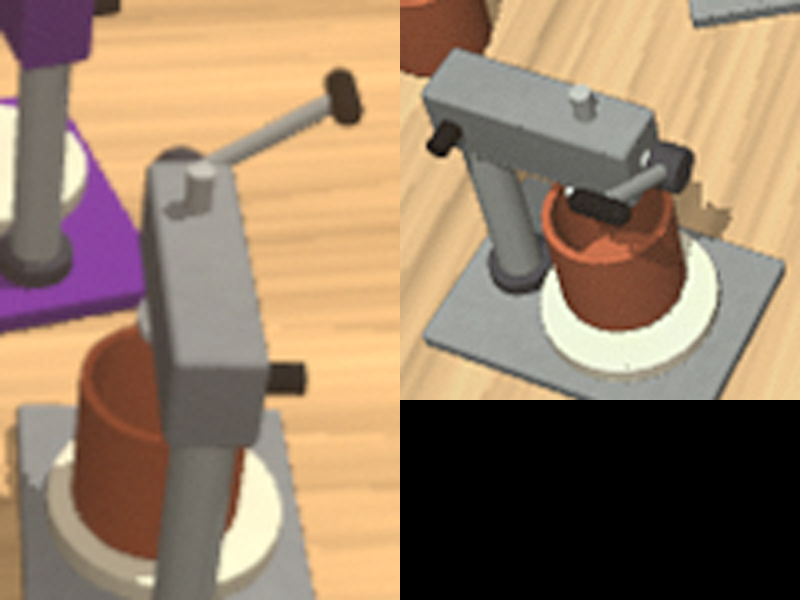

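The crop confirms it: a cup stands under this grey head. The bar is at scene (455.5,239) and side (229,287), and the pivot hub is at scene (416,254) and side (253,275).

```bash
cat > h.py <<'E'
import cv2,numpy as np
from bench import arm
from scipy.spatial.transform import Rotation as R
def cam(n,st=None):
    p=arm.camera_params(n); f=240/np.tan(np.radians(p['fov_y']/2))
    K=np.array([[f,0,p['cx']],[0,f,p['cy']],[0,0,1]])
    if n=="wrist":
        T=np.eye(4);T[:3,:3]=R.from_quat(st['ee_rot']).as_matrix();T[:3,3]=st['position']
        M=np.linalg.inv(T@np.array(p['tool_from_camera'])); return K,M[:3,:3],M[:3,3]
    return K,cv2.Rodrigues(np.array(p['rvec'],float))[0],np.array(p['tvec'],float).ravel()
def P(c): return c[0]@np.c_[c[1],c[2]]
def tri(c1,u1,c2,u2):
    X=cv2.triangulatePoints(P(c1),P(c2),np.array(u1,float),np.array(u2,float)).ravel();return X[:3]/X[3]
def plane(c,u,z):
    d=c[1].T@np.linalg.inv(c[0])@np.array([*u,1.]); o=-c[1].T@c[2]; return o+d*(z-o[2])/d[2]
def proj(c,X):
    q=P(c)@np.array([*X,1.]); return q[:2]/q[2]
E
python3 - <<'E'
from h import *
np.set_printoptions(precision=1,suppress=True)
a,b=cam("scene"),cam("side")
for nm,u,v in (("bar",(455.5,239.3),(229.4,287.1)),("hub",(415.7,253.7),(252.8,275))):
    X=tri(a,u,b,v); print(nm,X,proj(a,X)-u,proj(b,X)-v)
S=lambda x,y:((x-400)/3.3333+170,y/3.3333+225); C=lambda x,y:(370+x/4,215+y/4)
for q in ((452,50),(657,108),(428,90),(632,153)): print("side top",plane(b,S(*q),215))
for q in ((150,165),(235,165),(175,365),(265,362)): print("scene top",plane(a,C(*q),215))
for q in ((20,405),): print("base",plane(a,C(*q),15))
E
```

```text
bar [555.8 254.7 239.4] [-0.4 -0.2] [-0.3  0.3]
hub [539.4 189.8 197.8] [0.2 0.1] [ 0.1 -0.1]
side top [690.7 153.  215. ]
side top [557.9 165.  215. ]
side top [691.3 184.7 215. ]
side top [560.4 199.  215. ]
scene top [566.9 166.7 215. ]
scene top [570.6 205.  215. ]
scene top [696.8 149.9 215. ]
scene top [698.5 186.3 215. ]
base [513.8 123.6  15. ]
```

Call:
drive_tool(targets=[[1,0,0,-60,0],[1,0,0,-110,0],[1,0,0,-110,0],[1,-310,316,-110,0],[1,-310,316,-110,0],[1,-310,316,-110,0],[1,-310,316,-110,0],[1,-310,316,-110,0],[1,-310,316,-110,0],[1,-310,316,-110,0],[1,-310,316,-110,0],[1,-310,316,-110,0]])

```text
clock: 1.3
position: [409.4, -152.7, 341.2]
ee_rot: [-0.21, 0.978, 0.0, 0.0]
contact_force: [1.4, -1.0, -0.1]
gripper_width: 0.1
grasp_force: 0.0
```

Call:
drive_tool(targets=[[1,-300,316,0,30],[1,-300,316,0,30],[1,-300,316,0,30],[1,-300,316,0,30],[1,-300,316,0,30],[1,-300,316,0,30],[1,-300,316,0,30],[1,-300,316,0,30],[1,-300,316,0,30],[1,-300,316,0,30],[1,-300,316,0,30]])

```text
clock: 2.4
position: [553.6, 257.6, 339.4]
ee_rot: [0.05, 0.999, -0.001, -0.001]
contact_force: [0.4, -0.6, -0.1]
gripper_width: 0.1
grasp_force: 0.0
```

Run:
```python
from h import *
np.set_printoptions(precision=2,suppress=True)
s=arm.read_state(); im=arm.get_image("wrist"); cv2.imwrite("pics/w1.png",im)
print(s['clock'],s['position'],R.from_quat(s['ee_rot']).as_matrix(),s['joints'],s['contact_force'],s['gripper_width'])
c=cam("wrist",s); print(proj(c,(555.8,254.7,239.4)),proj(c,s['position']))
```

```text
2.4 [553.62 257.57 339.42] [[-1.   0.1 -0. ]
 [ 0.1  1.  -0. ]
 [ 0.  -0.  -1. ]] [ 0.7   0.31  0.17 -0.   -1.43 -2.37] [ 0.4  -0.61 -0.13] 0.07450174944782362
[308.73 241.75] [311.74 303.28]
```

View pics/w1.png

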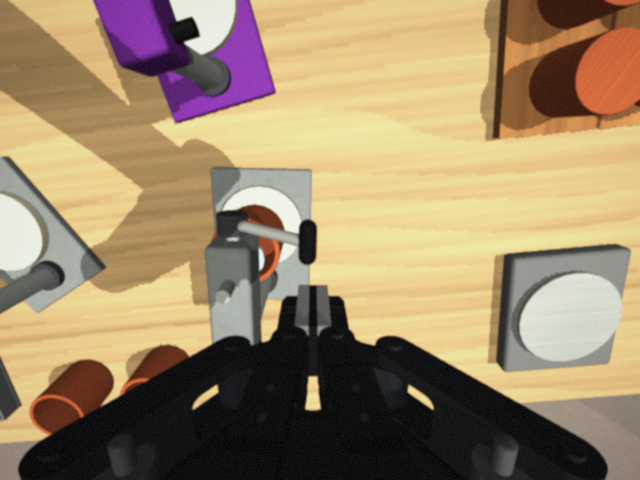

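The wrist view shows the bar at (307,242), against a predicted (309,242), so the estimate holds. The crossbar is under the shut fingertips. Next I descend and push along the arc.

Call:
drive_tool(targets=[[1,0,1,40,0],[1,0,2,75,0],[1,0,3,88,0],[1,0,5,96,0],[1,0,7,104,0],[1,0,9,112,0],[1,0,11,119,0],[1,0,12,126,0],[1,0,13,133,0],[1,0,14,140,0],[1,0,14,147,0],[1,0,14,147,0]])

```text
clock: 3.65
position: [554.0, 269.1, 192.2]
ee_rot: [0.051, 0.999, -0.002, -0.002]
contact_force: [0.1, -0.2, -0.2]
gripper_width: -0.2
grasp_force: 0.0
```

Run:
```python
from h import *
np.set_printoptions(precision=2,suppress=True)
s=arm.read_state(); w=arm.get_image("wrist"); a=arm.get_image("scene")
print(s['position'],s['contact_force'])
w=cv2.resize(w[180:360,220:420],(400,360)); a=cv2.resize(a[180:360,340:540],(400,360))
cv2.imwrite("pics/c2.png",np.hstack([w,a]))
```

```text
[554.03 269.06 192.25] [ 0.07 -0.21 -0.23]
```

View pics/c2.png

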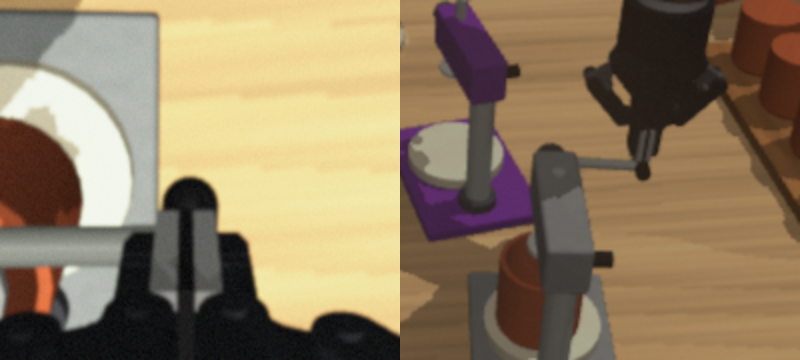

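The left half shows the bar centred under the fingertips at (190,195). The right half shows the lever about level, with the cup undisturbed. I'll push on, slowing near the stop.

Call:
drive_tool(targets=[[1,0,0,6,0],[1,0,-1,12,0],[1,0,-2,17,0],[1,0,-3,21,0],[1,0,-3,23,0],[1,0,-3,23,0]])

```text
clock: 4.35
position: [554.6, 266.7, 170.8]
ee_rot: [0.051, 0.999, -0.0, -0.0]
contact_force: [-0.6, 0.3, -0.4]
gripper_width: -0.1
grasp_force: 0.0
```

Call:
drive_tool(targets=[[1,0,0,1,0],[1,0,0,2,0],[1,0,0,2,0]])

```text
clock: 4.65
position: [554.6, 266.6, 169.3]
ee_rot: [0.051, 0.999, -0.0, -0.0]
contact_force: [-0.2, -0.9, 1.4]
gripper_width: 0.0
grasp_force: 0.7
```

Call:
drive_tool(targets=[[1,0,0,2,0],[1,0,0,3,0],[1,0,0,3,0]])

```text
clock: 4.95
position: [554.8, 266.9, 166.2]
ee_rot: [0.051, 0.999, -0.0, -0.0]
contact_force: [0.2, -1.0, 2.2]
gripper_width: -0.2
grasp_force: 0.9
```

Run:
```python
from h import *
np.set_printoptions(precision=2,suppress=True)
s=arm.read_state(); w=arm.get_image("side"); a=arm.get_image("scene")
print(s['position'],s['contact_force'])
w=cv2.resize(w[215:355,160:300],(400,400)); a=cv2.resize(a[210:350,360:500],(400,400))
cv2.imwrite("pics/c3.png",np.hstack([w,a]))
```

```text
[554.84 266.88 166.17] [ 0.22 -0.99  2.19]
```

View pics/c3.png

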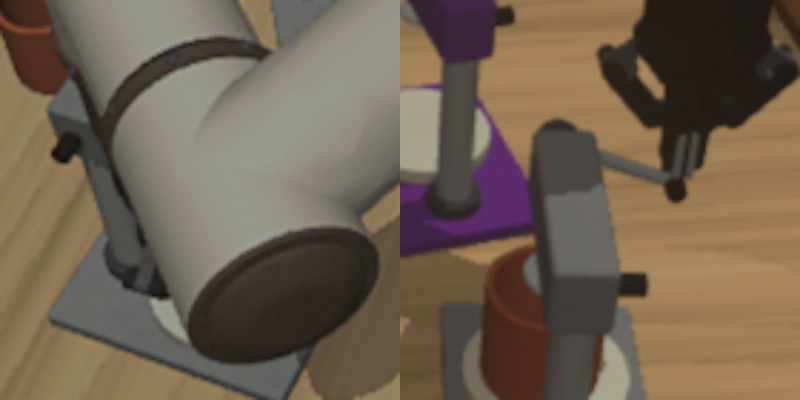

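The lever is now well below level, with the bar at right-crop (676,188), and the disc is near the rim. I'll press a little more until the force shows the stop.

Call:
drive_tool(targets=[[1,0,0,1,0],[1,0,0,2,0],[1,0,0,2,0]])

```text
clock: 5.35
position: [554.8, 267.0, 164.2]
ee_rot: [0.051, 0.999, -0.0, -0.0]
contact_force: [-0.6, -2.1, 2.3]
gripper_width: -0.1
grasp_force: 1.1
```

Call:
drive_tool(targets=[[1,0,0,1,0],[1,0,0,2,0],[1,0,0,2,0]])

```text
clock: 5.65
position: [555.0, 267.0, 163.7]
ee_rot: [0.051, 0.999, -0.0, 0.0]
contact_force: [-1.6, -2.9, 6.5]
gripper_width: -0.0
grasp_force: 3.8
```

Call:
drive_tool(targets=[[1,0,0,2,0],[1,0,0,2,0],[1,0,0,2,0]])

```text
clock: 5.95
position: [555.1, 266.9, 163.3]
ee_rot: [0.05, 0.999, -0.0, 0.001]
contact_force: [-4.9, -2.9, 13.4]
gripper_width: 0.1
grasp_force: 6.8
```

Call:
drive_tool(targets=[[1,0,0,-20,0],[1,0,0,-60,0],[1,0,0,-110,0],[1,0,0,-150,0],[1,0,0,-150,0],[1,-60,110,-150,0],[1,-60,110,-150,0],[1,-60,110,-150,0],[1,-60,110,-150,0]])

```text
clock: 6.85
position: [626.3, 373.8, 305.5]
ee_rot: [0.05, 0.999, -0.001, -0.002]
contact_force: [0.5, 0.8, -0.8]
gripper_width: 0.2
grasp_force: 0.0
```

Run:
```python
from h import *
np.set_printoptions(precision=2,suppress=True)
s=arm.read_state(); w=arm.get_image("wrist"); a=arm.get_image("scene")
print(s['position'],s['contact_force'],s['clock'])
c=cam("wrist",s); print("wrist expected",proj(c,(557,264,157))); u=proj(cam("scene"),(557,264,157)); print("scene expected",u)
w=cv2.resize(w,(480,360)); a=cv2.resize(a[220:400,360:520],(320,360))
cv2.imwrite("pics/c4.png",np.hstack([w,a]))
```

```text
[626.33 373.78 305.47] [ 0.49  0.84 -0.82] 6.85
wrist expected [174.91 155.88]
scene expected [454.3  274.02]
```

View pics/c4.png

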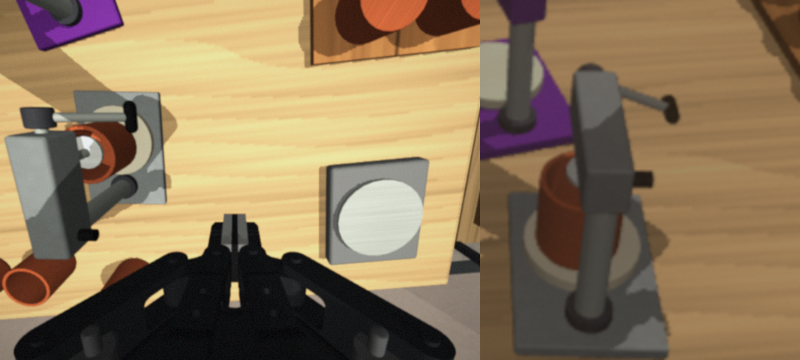

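The scene crop puts the bar at about (456,274), against (454,274) expected at the stop. The lever stayed down, the cup stands in place under the disc, and the arm is clear.

```bash
python3 -c "
from bench import arm
print(arm.job_done())"
```

```text
the job is handed in; nothing more can be done
None
```

I pushed the lever of the gauge with the cup down to its stop, and the last pictures show it staying down with the cup still standing in place; I never went near the other gauge's lever, the arm is clear, and the job is handed in.

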